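Turn the water on into the sink

TASK

Run water into the sink bowl: gently push the tap's spout sideways until its outlet hangs over the bowl, well inside the rim, and leave it there. Then gently press the water button, the widest of the three round buttons on the sink's deck, fully down and let it spring back up. Never press it while the spout is not over the bowl, do not press the other two buttons, and leave the mug, the tumbler and the bottle where they stand.

Things in the scene. Friction and masses are not known exactly. Their poses are not given: they have to be found in the camera images.
- sink: Inset steel sink unit, fixed, about 530 mm (its x) by 910 mm (its y); its flat deck is 6 mm above the worktop. Origin on the worktop plane under the deck; x points away from the robot, y towards the end with the bowl, z up; the drainer is at the -y end. Its yaw differs a little from run to run. The tap, the buttons and the loose things stand on this deck.
- bowl_mouth (a point): Centre of the rectangular opening of the sink bowl, at deck level; axes as the sink's. The opening measures 250 mm along its x and 240 mm along its y; the bowl is 150 mm deep.
- spout_pivot (a point): Point on the tap's fixed vertical swivel axis at the height of the spout's centreline, 146 mm above the worktop. The tap's round steel post (36 mm across, head 42 mm across) stands under it and ends 16 mm above it. Axes as the sink's; does not turn with the spout.
- spout_outlet (a point): The spout's outlet: end of the short downturned nozzle, 220 mm out from the swivel axis and 30 mm below the spout's centreline. The spout is a straight level steel tube 20 mm thick from the swivel axis to above this point. The point turns with the spout, its x pointing outwards along it.
- spout (a joint): Swivel angle of the spout in rad: 0 points along the sink's +x, positive is anticlockwise from above (towards the bowl); stops at -1.2 and 1.5. It starts over the drainer side, at -0.8 to -0.3. Stiff: about 0.25 N m turns it, and it stays where it is left.
- water_top (a point): Round push button of bare steel in a black round housing on the deck, 46 mm across (housing 62 mm across, 12 mm high). Point: centre of its top face, 22 mm above the deck when up. Presses down 6 mm, 1.5 N to start, 5 N fully down; springs back. The water button, the widest. The three stand about 75 mm apart along the sink's x, staggered in y, in any order.
- drain_top (a point): Round push button of bare steel in a black round housing on the deck, 32 mm across (housing 48 mm across, 12 mm high). Point: centre of its top face, 22 mm above the deck when up. Presses down 6 mm, 1.5 N to start, 5 N fully down; springs back. The drain button: not to be pressed.
- disposer_top (a point): Round push button of bare steel in a black round housing on the deck, 22 mm across (housing 38 mm across, 12 mm high). Point: centre of its top face, 22 mm above the deck when up. Presses down 6 mm, 1.5 N to start, 5 N fully down; springs back. The waste disposer's button, the narrowest: not to be pressed.
- water (a joint): Travel of the water button in m: 0 up, 0.006 fully down.
- drain (a joint): Travel of the drain button in m: 0 up, 0.006 fully down.
- disposer (a joint): Travel of the disposer button in m: 0 up, 0.006 fully down.
- mug: White mug, 80 mm across, 90 mm high, with a handle, standing loose on the drainer. Origin: centre of its underside. Leave alone.
- tumbler: Clear glass tumbler, 64 mm across, 75 mm high, standing loose on the deck beyond the buttons. Origin: centre of its underside. Leave alone.
- bottle: Green bottle with a red cap, 62 mm across, 165 mm high, standing loose on the deck between the bowl and the robot. Origin: centre of its underside. Leave alone.

How it is judged:
By the outcome, as a careful person would: the job done as asked, in the order asked, and still so for the second after the job is handed in, with the robot touching nothing.
It also fails if it takes over 46 s, if anything falls off the work surface, if the arm or the gripper's body presses on something with over 40 N, if the wrist force passes 120 N, or if a joint passes its speed limit or range.

ROBOT

A 6-joint arm with a two-finger parallel gripper is mounted at the origin on the work surface. World frame = base frame: x ahead of the robot, y to its left, z up, the work surface at z = 0. Lengths are in mm, angles in degrees, forces in N, time in s.
With the tool pointing down it reaches from about 300 to 850 mm from the base axis. Payload 4.2 kg.
Tool frame: the origin (TCP) lies midway between the tips of the shut fingers; the grasp point (between the pads) lies env.hold_point_z behind it (env.hold_point_z is the distance from the TCP to the grasp point, in mm); z points along the fingers, y is the line along which they close (so a half turn about z gives the same grasp; the last joint's range is limited). The gripper opens to 91 mm and grips with 3 to 60 N. Pads are 32 mm wide; open, the fingers measure 118 mm over their backs; the gripper's body (76 mm by 178 mm) begins 60 mm behind the grasp point.
Start: joints at [75.974, 18.312, 89.639, -0, 72.044, -1.146], TCP at [128.175, 560.548, 213.976] pointing down, gripper open.
Joint ranges: [-177.97, 177.97], [-48.28, 115.42], [12.27, 149.76], [-77.06, 257.06], [2.81, 150.46], [-146.56, 146.56]. Speed limits (degrees/s): [147.25, 147.25, 180, 180, 180, 180].

INTERFACE

Orientations are given as [roll, pitch, yaw] about the fixed x, y, z axes, in that order (R = Rz(yaw) Ry(pitch) Rx(roll)).
In Python, from workcell import env, viewer, spotter gives the robot as it stands.
- The arm moves only by the tool apply_moves, never from a script. Its arguments are lists of equal length, an entry for each row: "delta_pos": the shift along the world's x, y, z normalised to -1 to 1, where 1 is 120 mm, a list of three; "rot": the turn, a rotation vector about the world's x, y, z normalised to -1 to 1, where 1 is 1.5 rad, a list of three; "hand": the opening, from 0 (shut) to 1 (fully open). A call has 1 to 10 rows; each row is the pose to reach, as a shift and turn from the pose commanded when the call began; what a row does not reach only later rows make up. A row lasts 1/12 s, in which the tool goes at most 41.7 mm and 7.16 degrees, less where a joint would pass 70% of its speed; a pose out of reach is approached as far as the arm can. A call with a number of a shift or a turn outside -1 to 1 is refused whole. A call with a gripper value outside its range is refused whole. The fingers move at their own pace and stop on an object; "newtons" is the grip in N (left out, the last holds). Time passes only in rows, so rows that repeat a pose let the fingers close. It gives the time, the measured TCP pose, the force, the opening and the grip force at its end, in the units of the state.
- env.state(): the state, without advancing time (a new reading comes with each control period).
- viewer.grab_frame(name): name is "side" or "top" or "wrist"; returns a dict with "pixels" (384x512x3 uint8, red, green, blue), "camera_matrix" (3x3 intrinsics, pixels), "k1" (the pictures are not rectified: a ray, as slopes to the right and down, at radius r is drawn at 1 + k1 r^2 times it, then the intrinsics apply), "R" (3x3) and "t" (3): a world point X has camera coordinates R X + t; the wrist camera has in their place "mount" (4x4, takes a point from camera to tool coordinates, whose origin is the TCP and whose axes are the flange's). Camera axes: x right, y down, z forward; pixel columns grow to the right and rows downward; lengths in mm; the calibration is good to about 2 mm. A picture is of the moment at which its call begins: read the wrist's pose just before it. There is no depth.
- env.job_done(): hands the job in; it is judged then, once.
Trained networks look in a picture, given as the dict that the camera call returned (one of the last four; its "shot" number tells which), for a name from the list of things; names that differ only in an ending like _2 or _b are one class to them, and where a whole thing is asked for, a point or a joint stands for the part that bears it (a point fixed in the world has none). Each returns a list of dicts, best first, with "score" (0 to 1); they miss things now and then, are a little off and sometimes report something else, mostly with a low value. They report only what shows in the picture. A call takes as long as a camera call.
- spotter.trace(picture, query): "mask" (384x512 bool, what is visible of it) and "box" ([centre column, centre row, width, height] in pixels, round what is visible of it).
- spotter.landmark_of(picture, query): "position" ([column, row] in pixels: a listed point, or the origin of a listed thing).
The state is a dict: "time_s": time; "qpos": joint angles; "qvel": joint speeds; "effort": joint torques, N m; "ee_pos": TCP position; "ee_rot": TCP orientation; "force": force on the tool from outside, world axes, zero at the start; "torque": the same for the moment, N m; "gripper_width": finger opening in mm; "gripper_force": force on a finger pad.
Only numpy, scipy, OpenCV 4.12 (cv2) and the standard library are available. Lean on these libraries where they do the work, as an engineer would, in place of code of your own. Each camera call takes 0.05 s, during which the arm holds its last target. There are 200 camera calls.

## Working session

There is one attempt and no reset: what is moved stays moved. The work goes in short steps, Python scripts to look and compute and a tool call to move; the robot and the scene stay as the last step left them, time stands still between calls to the robot, and variables do not carry over. Pictures are saved under pics/ and viewed, at most 10 in all, crops included, and the job is handed in when it is done.

Besides the shell and the picture viewer there is one more tool, called after "Emit:" as name(argument=value, ...) on one line, values as JSON. apply_moves: Moves the arm, as the interface text tells. Its arguments: {"type":"object","properties":{"delta_pos":{"type":"array"},"rot":{"type":"array"},"hand":{"type":"array"},"newtons":{"type":"number"}},"required":["delta_pos","rot","hand"]}

```bash
mkdir -p pics
cat > h.py <<'E'
import numpy as np, cv2
from workcell import env, viewer, spotter
from scipy.spatial.transform import Rotation as Ro
def grab(n):
    s=env.state(); p=viewer.grab_frame(n)
    if n=="wrist":
        T=np.eye(4); T[:3,:3]=Ro.from_euler('xyz',s["ee_rot"],degrees=True).as_matrix(); T[:3,3]=s["ee_pos"]
        M=T@np.array(p["mount"]); p["Rc"],p["C"]=M[:3,:3],M[:3,3]
    else:
        R=np.array(p["R"]);p["Rc"]=R.T;p["C"]=-R.T@np.array(p["t"])
    return p
def ray(p,uv):
    K=np.array(p["camera_matrix"]); d=np.array([(uv[0]-K[0,2])/K[0,0],(uv[1]-K[1,2])/K[1,1]]); x=d.copy()
    for _ in range(20): x=d/(1+p["k1"]*(x@x))
    return p["Rc"]@np.array([x[0],x[1],1.])
def at(p,uv,z):
    r=ray(p,uv); return p["C"]+r*(z-p["C"][2])/r[2]
def save(p,n,s=1.5): cv2.imwrite("pics/"+n+".png",cv2.resize(p["pixels"][:,:,::-1],None,fx=s,fy=s))
E
python3 - <<'E'
from h import *
print(env.state()["ee_rot"],env.state()["ee_pos"],env.hold_point_z)
Z=dict(bowl_mouth=6,spout_pivot=146,spout_outlet=116,water_top=28,drain_top=28,disposer_top=28,mug=6,tumbler=6,bottle=6,sink=0)
for n in("top","side"):
    p=grab(n); save(p,n+"0"); print(n,p["C"].round())
    for q,z in Z.items():
        for r in spotter.landmark_of(p,q)[:2]: print(q,round(r["score"],2),np.round(r["position"]),at(p,r["position"],z).round())
E
```

```text
[-1.79900611e+02 -5.37081380e-04  1.67123251e+02] [128.06196653 560.05827962 213.11880955] 18.8
top [ 516.    8. 1220.]
bowl_mouth 0.84 [168. 194.] [618. 230.   6.]
spout_pivot 0.93 [232. 283.] [405.  53. 146.]
spout_pivot 0.57 [248. 204.] [586.  20. 146.]
spout_outlet 0.75 [296. 215.] [566. -94. 116.]
water_top 0.62 [275. 234.] [518. -48.  28.]
drain_top 0.63 [287. 210.] [580. -79.  28.]
disposer_top 0.48 [281. 179.] [660. -61.  28.]
mug 0.64 [351. 218.] [ 565. -246.    6.]
tumbler 0.81 [317. 142.] [ 763. -156.    6.]
bottle 0.91 [139. 268.] [426. 302.   6.]
bottle 0.55 [169. 191.] [626. 229.   6.]
sink 0.93 [251. 207.] [588.  14.   0.]
side [  540. -1056.   891.]
bowl_mouth 0.87 [272. 186.] [621. 241.   6.]
spout_pivot 0.96 [195. 183.] [402.  62. 146.]
spout_outlet 0.75 [257. 225.] [565. -89. 116.]
spout_outlet 0.19 [239. 244.] [ 518. -160.  116.]
water_top 0.51 [237. 244.] [511. -57.  28.]
drain_top 0.6 [265. 250.] [584. -87.  28.]
disposer_top 0.63 [292. 246.] [658. -72.  28.]
mug 0.73 [257. 300.] [ 559. -241.    6.]
tumbler 0.83 [335. 274.] [ 760. -162.    6.]
bottle 0.58 [208. 176.] [417. 312.   6.]
bottle 0.37 [255. 227.] [562.  38.   6.]
sink 0.97 [265. 232.] [590.  20.   0.]
```

View pics/top0.png

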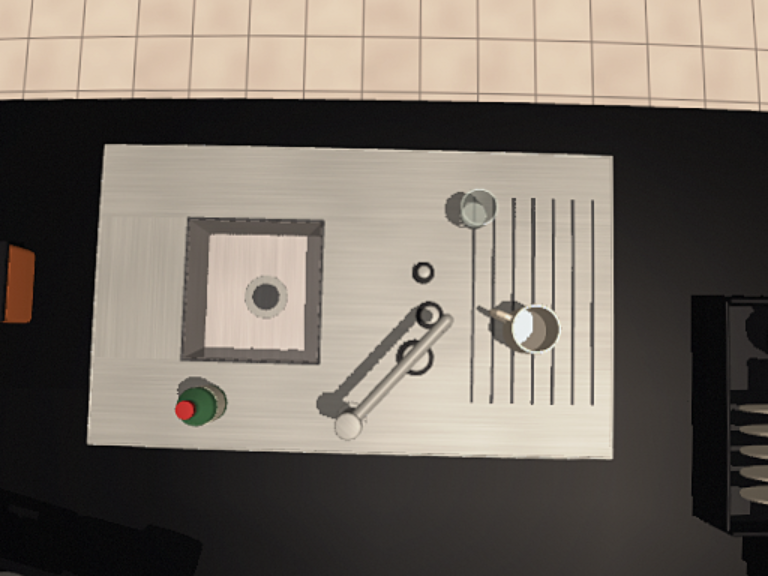

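View pics/side0.png

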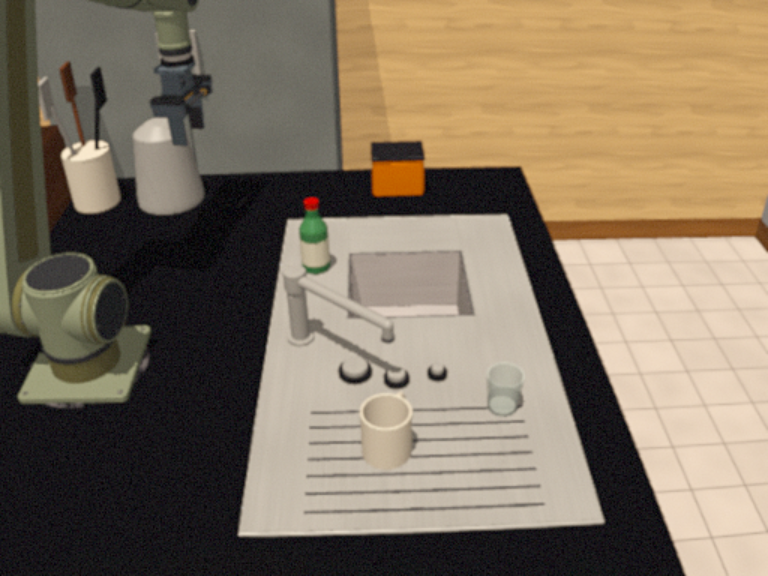

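The top view (scaled 1.5x) shows the water button as the largest ring at (415,358). The other two buttons are at (429,314) and (423,272). The spout runs from (347,425) to (447,320), over the buttons, and the bowl is centred near (252,290). The side view agrees: buttons at (355,370), (396,377) and (437,372), and the networks' finds match both pictures.

The spout sits at about -43° and the target is about +39°. I'll go over the tap at height to the spout's drainer side.

Emit:
apply_moves(delta_pos=[[0.12, -0.23, 0.1], [0.25, -0.46, 0.1], [0.37, -0.69, 0.1], [0.5, -0.92, 0.1]], rot=[[0, 0, 0], [0, 0, 0], [0, 0, 0], [0, 0, 0]], hand=[0, 0, 0, 0], newtons=10)

```text
time_s: 1.43
ee_pos: [188.5, 449.0, 226.1]
ee_rot: [180.0, 0.0, 167.2]
force: [0.1, 0.8, 0.4]
gripper_width: 67.3
gripper_force: 0.0
```

Emit:
apply_moves(delta_pos=[[0.12, -0.23, 0], [0.25, -0.46, 0], [0.37, -0.69, 0], [0.5, -0.92, 0]], rot=[[0, 0, 0], [0, 0, 0], [0, 0, 0], [0, 0, 0]], hand=[0, 0, 0, 0])

```text
time_s: 1.77
ee_pos: [248.5, 338.3, 226.1]
ee_rot: [180.0, 0.0, 167.2]
force: [1.3, 0.4, 0.3]
gripper_width: 40.6
gripper_force: 0.0
```

Emit:
apply_moves(delta_pos=[[0.12, -0.23, 0], [0.25, -0.46, 0], [0.37, -0.69, 0], [0.5, -0.92, 0]], rot=[[0, 0, 0], [0, 0, 0], [0, 0, 0], [0, 0, 0]], hand=[0, 0, 0, 0])

```text
time_s: 2.1
ee_pos: [308.5, 227.9, 226.2]
ee_rot: [180.0, 0.0, 167.1]
force: [0.6, 0.7, 0.7]
gripper_width: 14.2
gripper_force: 0.0
```

Emit:
apply_moves(delta_pos=[[0.12, -0.23, 0], [0.25, -0.46, 0], [0.37, -0.69, 0], [0.5, -0.92, 0]], rot=[[0, 0, 0], [0, 0, 0], [0, 0, 0], [0, 0, 0]], hand=[0, 0, 0, 0])

```text
time_s: 2.43
ee_pos: [368.5, 117.5, 226.3]
ee_rot: [180.0, 0.0, 167.1]
force: [0.4, 0.9, 0.8]
gripper_width: 0.3
gripper_force: 0.0
```

Emit:
apply_moves(delta_pos=[[0.12, -0.23, 0], [0.25, -0.46, 0], [0.37, -0.69, 0], [0.5, -0.92, 0]], rot=[[0, 0, 0], [0, 0, 0], [0, 0, 0], [0, 0, 0]], hand=[0, 0, 0, 0])

```text
time_s: 2.77
ee_pos: [428.6, 7.0, 226.2]
ee_rot: [180.0, 0.0, 167.1]
force: [0.6, 0.7, 0.1]
gripper_width: 0.3
gripper_force: 0.0
```

Emit:
apply_moves(delta_pos=[[0.12, -0.23, 0], [0.25, -0.46, 0], [0.37, -0.69, 0], [0.5, -0.92, 0], [0.5, -0.92, 0], [0.5, -0.92, 0]], rot=[[0, 0, 0], [0, 0, 0], [0, 0, 0], [0, 0, 0], [0, 0, 0], [0, 0, 0]], hand=[0, 0, 0, 0, 0, 0])

```text
time_s: 3.27
ee_pos: [488.5, -102.9, 225.6]
ee_rot: [180.0, -0.0, 167.0]
force: [-0.2, 0.9, 0.5]
gripper_width: 0.7
gripper_force: 0.0
```

Run:
```python
from h import *
Z=dict(bowl_mouth=6,spout_pivot=146,spout_outlet=116,water_top=28,drain_top=28,disposer_top=28)
p=grab("wrist"); save(p,"w1"); print(p["C"].round(),env.state()["qpos"])
for q,z in Z.items():
    for r in spotter.landmark_of(p,q)[:2]: print(q,round(r["score"],2),np.round(r["position"]),at(p,r["position"],z).round())
```

```text
[416. -87. 397.] [-1.31421345e+01  1.09811060e+01  9.80718987e+01  3.66671664e-02
  7.10155240e+01 -9.02032620e+01]
bowl_mouth 0.76 [500. 203.] [624. 236.   6.]
spout_pivot 0.57 [423.  55.] [404.  57. 146.]
water_top 0.7 [300. 172.] [507. -49.  28.]
drain_top 0.47 [291. 228.] [581. -76.  28.]
```

View pics/w1.png

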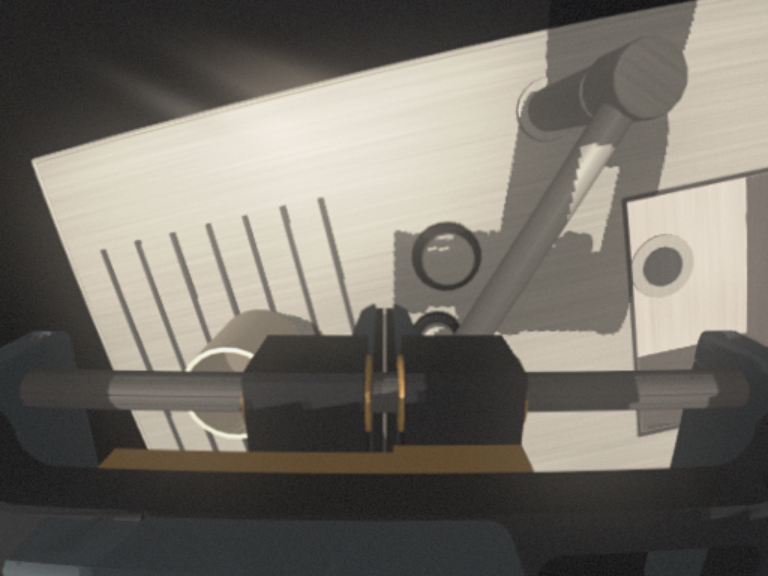

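The wrist view shows the shut fingers on the drainer side of the spout and clear of it. The pivot is at (423,55) and the water button at (300,172) in unscaled pixels. Next I'll lower the fingers and push along the arc.

Emit:
apply_moves(delta_pos=[[0, 0, -0.18], [0, 0, -0.36], [0, 0, -0.54], [0, 0, -0.72], [0, 0, -0.88], [0, 0, -0.88]], rot=[[0, 0, 0], [0, 0, 0], [0, 0, 0], [0, 0, 0], [0, 0, 0], [0, 0, 0]], hand=[0, 0, 0, 0, 0, 0])

```text
time_s: 4.12
ee_pos: [485.3, -100.7, 117.2]
ee_rot: [180.0, -0.4, 167.2]
force: [-0.4, -0.1, -0.4]
gripper_width: 0.5
gripper_force: 0.0
```

Emit:
apply_moves(delta_pos=[[0.05, 0.05, 0], [0.09, 0.1, 0], [0.145, 0.14, 0], [0.195, 0.175, 0], [0.245, 0.22, 0], [0.29, 0.26, 0], [0.34, 0.305, 0], [0.385, 0.35, 0], [0.425, 0.4, 0], [0.465, 0.445, 0]], rot=[[0, 0, 0], [0, 0, 0], [0, 0, 0], [0, 0, 0], [0, 0, 0], [0, 0, 0], [0, 0, 0], [0, 0, 0], [0, 0, 0], [0, 0, 0]], hand=[0, 0, 0, 0, 0, 0, 0, 0, 0, 0])

```text
time_s: 4.95
ee_pos: [544.1, -47.8, 120.1]
ee_rot: [-180.0, -0.1, 167.1]
force: [-2.3, -2.0, -0.5]
gripper_width: 0.5
gripper_force: 0.9
```

Emit:
apply_moves(delta_pos=[[0.035, 0.05, 0], [0.068, 0.104, 0], [0.1, 0.16, 0], [0.133, 0.217, 0], [0.16, 0.273, 0], [0.186, 0.33, 0], [0.21, 0.39, 0], [0.228, 0.45, 0], [0.245, 0.515, 0], [0.26, 0.58, 0]], rot=[[0, 0, 0], [0, 0, 0], [0, 0, 0], [0, 0, 0], [0, 0, 0], [0, 0, 0], [0, 0, 0], [0, 0, 0], [0, 0, 0], [0, 0, 0]], hand=[0, 0, 0, 0, 0, 0, 0, 0, 0, 0])

```text
time_s: 5.78
ee_pos: [575.2, 21.8, 120.3]
ee_rot: [-180.0, -0.0, 167.1]
force: [-2.2, -1.8, -0.2]
gripper_width: 1.1
gripper_force: 1.2
```

Emit:
apply_moves(delta_pos=[[0.01, 0.063, 0], [0.02, 0.126, 0], [0.025, 0.19, 0], [0.03, 0.25, 0], [0.03, 0.315, 0], [0.03, 0.38, 0], [0.025, 0.44, 0], [0.018, 0.507, 0], [0.006, 0.57, 0], [-0.006, 0.632, 0]], rot=[[0, 0, 0], [0, 0, 0], [0, 0, 0], [0, 0, 0], [0, 0, 0], [0, 0, 0], [0, 0, 0], [0, 0, 0], [0, 0, 0], [0, 0, 0]], hand=[0, 0, 0, 0, 0, 0, 0, 0, 0, 0])

```text
time_s: 6.62
ee_pos: [574.4, 97.8, 120.4]
ee_rot: [180.0, 0.0, 167.1]
force: [-0.6, -2.8, 0.3]
gripper_width: 0.5
gripper_force: 1.1
```

Emit:
apply_moves(delta_pos=[[-0.015, 0.06, 0], [-0.034, 0.12, 0], [-0.056, 0.18, 0], [-0.078, 0.24, 0], [-0.1, 0.29, 0], [-0.12, 0.33, 0], [-0.133, 0.355, 0], [-0.133, 0.355, 0]], rot=[[0, 0, 0], [0, 0, 0], [0, 0, 0], [0, 0, 0], [0, 0, 0], [0, 0, 0], [0, 0, 0], [0, 0, 0]], hand=[0, 0, 0, 0, 0, 0, 0, 0])

```text
time_s: 7.28
ee_pos: [558.3, 140.6, 120.4]
ee_rot: [179.9, -0.0, 167.1]
force: [-0.2, -1.3, 0.3]
gripper_width: 0.4
gripper_force: 0.1
```

Run:
```python
from h import *
for n in("top","side"):
    p=grab(n); save(p,n+"2")
    for q,z in dict(bowl_mouth=6,spout_outlet=116,water_top=28,spout_pivot=146).items():
        for r in spotter.landmark_of(p,q)[:2]: print(n,q,round(r["score"],2),np.round(r["position"]),at(p,r["position"],z).round())
```

```text
top water_top 0.66 [274. 236.] [515. -46.  28.]
top water_top 0.15 [290. 210.] [582. -86.  28.]
top spout_pivot 0.89 [231. 285.] [402.  55. 146.]
side bowl_mouth 0.69 [270. 186.] [618. 243.   6.]
side water_top 0.54 [240. 241.] [520. -48.  28.]
side spout_pivot 0.77 [195. 184.] [401.  58. 146.]
side spout_pivot 0.18 [292. 245.] [ 640. -206.  146.]
```

View pics/side2.png

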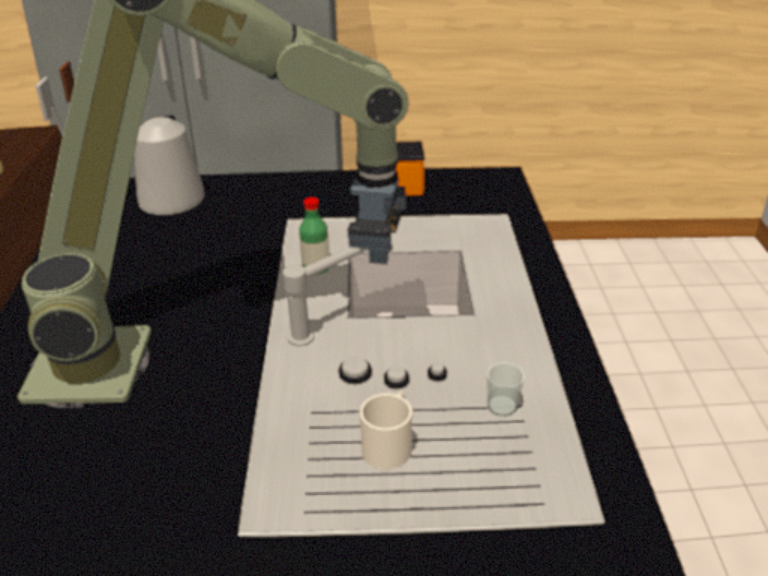

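The side picture shows the spout at about (360,255), over the bowl's near half, with the loose things where they were. I'll back off and go above the button.

Emit:
apply_moves(delta_pos=[[0.03, -0.1, 0], [0.08, -0.25, 0], [0.13, -0.42, 0], [0.17, -0.62, 0]], rot=[[0, 0, 0], [0, 0, 0], [0, 0, 0], [0, 0, 0]], hand=[0, 0, 0, 0])

```text
time_s: 8.12
ee_pos: [579.5, 64.1, 120.4]
ee_rot: [180.0, 0.0, 167.2]
force: [0.4, -0.0, 0.2]
gripper_width: 0.3
gripper_force: 0.0
```

Emit:
apply_moves(delta_pos=[[-0.13, -0.23, 0], [-0.27, -0.47, 0], [-0.4, -0.7, 0], [-0.54, -0.94, 0], [-0.54, -0.94, 0], [-0.54, -0.94, 0]], rot=[[0, 0, 0], [0, 0, 0], [0, 0, 0], [0, 0, 0], [0, 0, 0], [0, 0, 0]], hand=[0, 0, 0, 0, 0, 0])

```text
time_s: 8.62
ee_pos: [513.6, -49.4, 120.6]
ee_rot: [180.0, 0.0, 166.9]
force: [0.4, -0.1, -0.2]
gripper_width: 0.3
gripper_force: 0.0
```

Run:
```python
from h import *
for n in("top","side","wrist"):
    p=grab(n); save(p,n+"3")
    for q,z in dict(bowl_mouth=6,spout_outlet=116,water_top=28).items():
        for r in spotter.landmark_of(p,q)[:2]: print(n,q,round(r["score"],2),np.round(r["position"]),at(p,r["position"],z).round())
a=[cv2.imread(f"pics/{n}3.png") for n in("top","wrist")]
cv2.imwrite("pics/c3.png",cv2.resize(np.hstack(a),(800,300)))
```

```text
top bowl_mouth 0.96 [166. 194.] [617. 236.   6.]
top bowl_mouth 0.7 [280. 182.] [655. -61.   6.]
top spout_outlet 0.95 [178. 211.] [568. 187. 116.]
side bowl_mouth 0.67 [266. 186.] [605. 243.   6.]
side spout_outlet 0.85 [256. 164.] [570. 204. 116.]
side water_top 0.6 [238. 243.] [513. -55.  28.]
wrist water_top 0.84 [253. 182.] [507. -49.  28.]
```

View pics/c3.png

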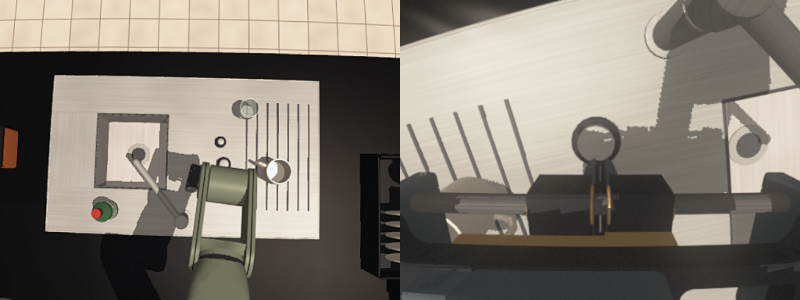

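The top picture shows the spout's end over the bowl, about 75 mm inside the rim. The wrist picture shows the water button's ring directly ahead of the fingertips. I'll lower in two stages.

Emit:
apply_moves(delta_pos=[[-0.02, -0.01, -0.15], [-0.02, -0.01, -0.3], [-0.02, -0.01, -0.45], [-0.02, -0.01, -0.58], [-0.02, -0.01, -0.68], [-0.02, -0.01, -0.68], [-0.02, -0.01, -0.68]], rot=[[0, 0, 0], [0, 0, 0], [0, 0, 0], [0, 0, 0], [0, 0, 0], [0, 0, 0], [0, 0, 0]], hand=[0, 0, 0, 0, 0, 0, 0])

```text
time_s: 9.8
ee_pos: [511.4, -48.7, 38.5]
ee_rot: [-180.0, -0.1, 167.1]
force: [-0.4, -0.2, -0.0]
gripper_width: 0.2
gripper_force: 0.0
```

Run:
```python
from h import *
p=grab("side"); x=p["pixels"][190:290,190:320]; cv2.imwrite("pics/s4.png",cv2.resize(x[:,:,::-1],None,fx=5,fy=5,interpolation=cv2.INTER_CUBIC))
```

```text
(no output)
```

View pics/s4.png

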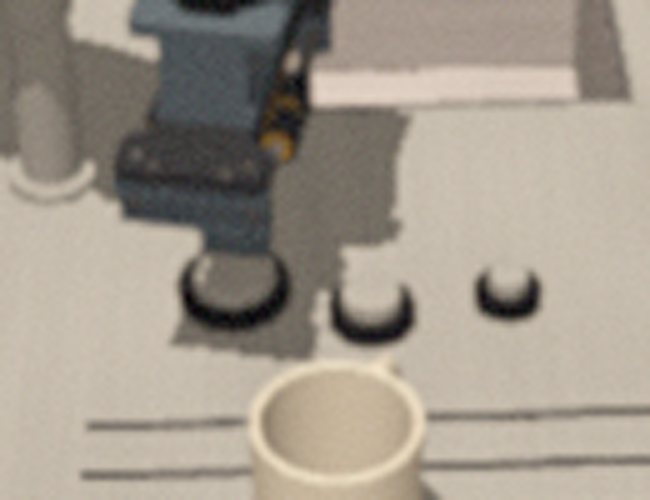

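The fingertips at (238,245) in the crop are above the water button at (235,280), and the other two buttons are clear. I'll press gently.

Emit:
apply_moves(delta_pos=[[0, 0, -0.02], [0, 0, -0.04], [0, 0, -0.06], [0, 0, -0.08], [0, 0, -0.095], [0, 0, -0.11], [0, 0, -0.12], [0, 0, -0.12]], rot=[[0, 0, 0], [0, 0, 0], [0, 0, 0], [0, 0, 0], [0, 0, 0], [0, 0, 0], [0, 0, 0], [0, 0, 0]], hand=[0, 0, 0, 0, 0, 0, 0, 0])

```text
time_s: 10.52
ee_pos: [511.8, -48.8, 24.4]
ee_rot: [180.0, 0.0, 167.1]
force: [-0.2, -0.1, 3.4]
gripper_width: 0.6
gripper_force: 1.8
```

Emit:
apply_moves(delta_pos=[[0, 0, -0.01], [0, 0, -0.02], [0, 0, -0.025], [0, 0, -0.025], [0, 0, -0.025]], rot=[[0, 0, 0], [0, 0, 0], [0, 0, 0], [0, 0, 0], [0, 0, 0]], hand=[0, 0, 0, 0, 0])

```text
time_s: 10.93
ee_pos: [511.8, -48.8, 22.2]
ee_rot: [180.0, 0.0, 167.1]
force: [-1.5, 0.8, 8.5]
gripper_width: 0.9
gripper_force: 4.9
```

Emit:
apply_moves(delta_pos=[[0, 0, -0.005], [0, 0, -0.005], [0, 0, -0.005]], rot=[[0, 0, 0], [0, 0, 0], [0, 0, 0]], hand=[0, 0, 0])

```text
time_s: 11.18
ee_pos: [511.8, -48.8, 22.1]
ee_rot: [180.0, 0.0, 167.1]
force: [-2.7, -0.0, 13.4]
gripper_width: 0.5
gripper_force: 7.0
```

Emit:
apply_moves(delta_pos=[[0, 0, 0.03], [0, 0, 0.08], [0, 0, 0.2], [0, 0, 0.4], [0, 0, 0.6], [0, 0, 0.8], [0, 0, 0.95], [0, 0, 0.95], [0, 0, 0.95]], rot=[[0, 0, 0], [0, 0, 0], [0, 0, 0], [0, 0, 0], [0, 0, 0], [0, 0, 0], [0, 0, 0], [0, 0, 0], [0, 0, 0]], hand=[0, 0, 0, 0, 0, 0, 0, 0, 0])

```text
time_s: 11.93
ee_pos: [512.0, -48.9, 135.2]
ee_rot: [180.0, 0.1, 167.1]
force: [-0.9, -0.7, -0.4]
gripper_width: 0.7
gripper_force: 0.0
```

Run:
```python
from h import *
for n in("top","side"):
    p=grab(n); save(p,n+"5",1.3)
    for q,z in dict(spout_outlet=116,mug=6,tumbler=6,bottle=6).items():
        for r in spotter.landmark_of(p,q)[:1]: print(n,q,round(r["score"],2),at(p,r["position"],z).round())
```

```text
top spout_outlet 0.8 [575. 189. 116.]
top mug 0.96 [ 559. -243.    6.]
top tumbler 0.64 [ 760. -154.    6.]
top bottle 0.78 [430. 309.   6.]
side spout_outlet 0.85 [571. 200. 116.]
side tumbler 0.79 [ 762. -166.    6.]
side bottle 0.67 [413. 308.   6.]
```

View pics/side5.png

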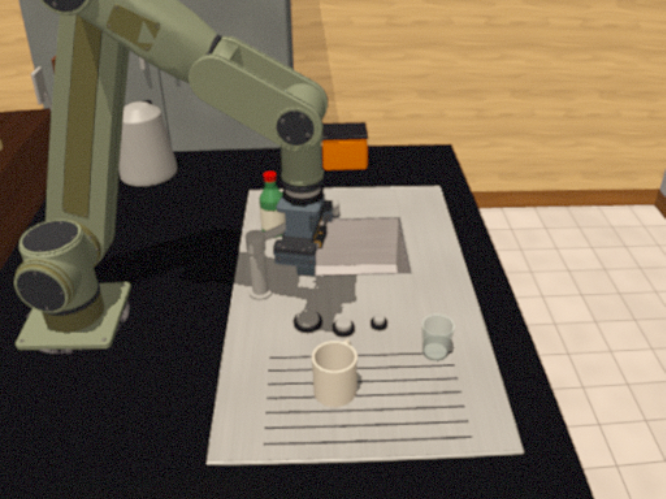

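The button bottomed out: 13 N with no further travel. The picture shows the arm clear of everything, the water button back up at (307,320), and the loose things where they stood.

```bash
python3 -c "
from workcell import env
print(env.job_done())"
```

```text
the job is handed in; nothing more can be done
None
```

The job is handed in, though no verdict came back: the spout's outlet hangs about 75 mm inside the bowl's rim, the water button was then pressed fully down once and released, and nothing else was pressed or moved.

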